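# Change over the dust extraction with the slide gates

### The arm

A 7-joint arm with a two-finger parallel gripper is mounted at the origin on the work surface. World frame = base frame: x ahead of the robot, y to its left, z up, the work surface at z = 0. Lengths are in m, angles in degrees, forces in N, time in s.
With the tool pointing down it reaches from about 0.4 to 0.875 m from the base axis. Payload 19.3 kg.
Tool frame: the origin (TCP) lies midway between the tips of the shut fingers; the grasp point (between the pads) lies 19 mm behind it; z points along the fingers, y is the line along which they close (so a half turn about z gives the same grasp; the last joint's range is limited). The gripper opens to 85 mm and grips with 20 to 120 N. Pads are 22 mm wide; open, the fingers measure 114 mm over their backs; the gripper's body (76 mm by 85 mm) begins 54 mm behind the grasp point. The pads swing forward as they close: fully open they stand 13 mm farther back than shut.
Start: joints at [65.764, 29.874, -2.08, 91.645, 1.215, 58.505, -6.463], TCP at [0.216, -0.587, 0.231] pointing down, gripper open.
Joint ranges: [-166.77, 166.77], [-17.47, 122.26], [-85.68, 81.53], [9.62, 139.38], [-72.42, 252.41], [9.2, 110.78], [-144.41, 144.41]. Speed limits (degrees/s): [108.29, 108.29, 136.94, 136.94, 172.46, 172.46, 172.46].

### API

Orientations are given as a 3x3 rotation matrix whose columns are the frame's x, y, z axes.
In Python, from rig import bot gives the robot as it stands.
- The arm moves only by the tool play_rows, never from a script. Its argument "motion" is text: rows parted by semicolons, each of 7 numbers parted by spaces: the shift along the tool's x, y, z as a fraction of full scale, then the turn, a rotation vector about the tool's x, y, z as a fraction of full scale, then the opening, from -1 (shut) to 1 (fully open). A call has 1 to 8 rows; each row shifts and turns the commanded pose from where the row before left it, along the tool's axes as they then stand; what a row does not reach is not made up. Full scale, the value 1, is 40 mm for a shift and 1.5 rad for a turn. A row lasts 1/12 s, in which the tool goes at most 41.7 mm and 7.16 degrees, less where a joint would pass 70% of its speed; a pose out of reach is approached as far as the arm can. A call with a number of a shift or a turn outside -1 to 1 is refused whole. A call with a gripper value outside its range is refused whole. The fingers move at their own pace and stop on an object; "force" is the grip in N (left out, the last holds). Time passes only in rows, so rows that do not move let the fingers close. It gives the time, the measured TCP pose, the force, the opening and the grip force at its end, in the units of the state.
- bot.observe(): the state, without advancing time (a new reading comes with each control period).
- bot.camera(name): name is "side" or "top"; returns a dict with "frame" (400x640x3 uint8, red, green, blue), "vertical_fov" (degrees; the focal length in pixels is half the picture's height over the tangent of half this angle, whatever the lens; pixels are square), "cx", "cy" (the principal point, pixels), "k1" (the pictures are not rectified: a ray, as slopes to the right and down, at radius r is drawn at 1 + k1 r^2 times it, then the intrinsics apply), "cam_to_world" (4x4, takes a point from camera to world coordinates). Camera axes: x right, y up, looking along -z (the intrinsics and any distortion apply to the point x, -y, -z); pixel columns grow to the right and rows downward; lengths in m; the calibration is good to about 2 mm. A picture is of the moment at which its call begins. There is no depth.
- bot.job_done(): hands the job in; it is judged then, once.
The state is a dict: "time": time; "q": joint angles; "dq": joint speeds; "tau": joint torques, N m; "ee_pos": TCP position; "orientation": TCP orientation; "ft_force": force on the tool from outside, world axes, zero at the start; "torque": the same for the moment, N m; "grip_width": finger opening in m; "grip_force": force on a finger pad.
Only numpy, scipy, OpenCV 4.12 (cv2) and the standard library are available. Lean on these libraries where they do the work, as an engineer would, in place of code of your own. Each camera call takes 0.05 s, during which the arm holds its last target. There are 200 camera calls.

### The job

The extractor is running on the sander (yellow gate) and is wanted at the drill press (blue gate). With the fingertips, push the blue slide out fully open, towards the robot to its stop, and only then push the yellow slide fully shut, so that the fan always draws through a gate. Do not grip the pulls, and leave the red gate shut and everything else on the bench where it stands.

Things in the scene. Friction and masses are not known exactly. Their poses are not given: they have to be found in the camera images.
- blue_branch: Fixed pipe to the drill press, blue band. Origin on the bench on the upright 63 mm pipe's axis; x points away from the robot along the slide (at most 0.1 rad off world x), z up. Gate body 110 x 104 mm, 45 to 67 mm up, front face at x=-55 mm; above it the pipe (front x=-36 mm, top 162 mm up) bends to +x into the duct. Pull centre: y=0, x=-111 mm shut, -179 mm open.
- blue_gate (a joint): Slide of the blue blast gate, m: 0 = fully shut (pushed in, away from the robot), 0.068 = fully open (out towards the robot, at its stop). It slides along its branch's x axis, stays where it is left, takes about 3 N to move. Starts shut or within 8 mm of it.
- blue_pull (a point): Centre of the top edge, 90 mm up, of the blue pull: an upright plate on the slide's outer end, 92 mm wide (y), 16 mm thick (8 mm in x either side of this point). It stands on the flat steel slide, 66 mm wide, whose top is 58 mm above the bench. Finger room between pull and gate body, above the slide: 48 mm when shut, 116 mm when open. Axes as the branch's.
- blue_front: Front face pad of the blue pull, 5 mm thick, 86 mm wide, 58 to 86 mm above the bench, on the side towards the robot. This body's origin lies on the bench below the middle of the pull; axes parallel to the branch's.
- blue_back: Back face pad of the blue pull, 5 mm thick, 86 mm wide, 58 to 86 mm above the bench, on the side away from the robot. This body's origin lies on the bench below the middle of the pull; axes parallel to the branch's.
- yellow_branch: Fixed pipe to the sander, yellow band. Origin on the bench on the upright 63 mm pipe's axis; x points away from the robot along the slide (at most 0.1 rad off world x), z up. Gate body 110 x 104 mm, 45 to 67 mm up, front face at x=-55 mm; above it the pipe (front x=-36 mm, top 162 mm up) bends to +x into the duct. Pull centre: y=0, x=-111 mm shut, -179 mm open.
- yellow_gate (a joint): Slide of the yellow blast gate, m: 0 = fully shut (pushed in, away from the robot), 0.068 = fully open (out towards the robot, at its stop). It slides along its branch's x axis, stays where it is left, takes about 3 N to move. Starts 50 to 68 mm open.
- yellow_pull (a point): Centre of the top edge, 90 mm up, of the yellow pull: an upright plate on the slide's outer end, 92 mm wide (y), 16 mm thick (8 mm in x either side of this point). It stands on the flat steel slide, 66 mm wide, whose top is 58 mm above the bench. Finger room between pull and gate body, above the slide: 48 mm when shut, 116 mm when open. Axes as the branch's.
- yellow_front: Front face pad of the yellow pull, 5 mm thick, 86 mm wide, 58 to 86 mm above the bench, on the side towards the robot. This body's origin lies on the bench below the middle of the pull; axes parallel to the branch's.
- yellow_back: Back face pad of the yellow pull, 5 mm thick, 86 mm wide, 58 to 86 mm above the bench, on the side away from the robot. This body's origin lies on the bench below the middle of the pull; axes parallel to the branch's.
- red_branch: Fixed pipe to the router table, red band. Origin on the bench on the upright 63 mm pipe's axis; x points away from the robot along the slide (at most 0.1 rad off world x), z up. Gate body 110 x 104 mm, 45 to 67 mm up, front face at x=-55 mm; above it the pipe (front x=-36 mm, top 162 mm up) bends to +x into the duct. Pull centre: y=0, x=-111 mm shut, -179 mm open.
- red_gate (a joint): Slide of the red blast gate, m: 0 = fully shut (pushed in, away from the robot), 0.068 = fully open (out towards the robot, at its stop). It slides along its branch's x axis, stays where it is left, takes about 3 N to move. Starts shut.
- red_pull (a point): Centre of the top edge, 90 mm up, of the red pull: an upright plate on the slide's outer end, 92 mm wide (y), 16 mm thick (8 mm in x either side of this point). It stands on the flat steel slide, 66 mm wide, whose top is 58 mm above the bench. Finger room between pull and gate body, above the slide: 48 mm when shut, 116 mm when open. Axes as the branch's.
- glue: Bystander: wood glue bottle, 54 mm across, 142 mm high, standing between two branches. Origin at its foot.
- tape: Bystander: yellow tape measure, 70 x 38 x 66 mm high, standing on edge between two branches. Origin at its foot.
- spray_pink: Bystander: spray bottle with pink trigger head, 86 mm across, 252 mm high. Origin at its foot.
- spray_green: Bystander: spray bottle with green trigger head, 86 mm across, 252 mm high. Origin at its foot.
- level: Bystander: red spirit level, 230 x 22 x 43 mm high, in the front of the bench. Origin under its middle, x along it.
- clamp: Bystander: quick-grip bar clamp lying flat, 300 x 165 x 25 mm high. Origin under the middle of its bar, x along it.
- offcut: Bystander: drilled pine offcut, 150 x 90 x 22 mm. Origin under its middle.
- tin: Bystander: green paint tin, 100 mm across, 108 mm high. Origin at its foot.

How it is judged:
By the outcome, as a careful person would: the job done as asked, in the order asked, and still so for the second after the job is handed in, with the robot touching nothing.
It also fails if it takes over 45 s, if anything falls off the work surface, if the arm or the gripper's body presses on something with over 40 N, if the wrist force passes 120 N, or if a joint passes its speed limit or range.

## Working session

There is one attempt and no reset: what is moved stays moved. The work goes in short steps, Python scripts to look and compute and a tool call to move; the robot and the scene stay as the last step left them, time stands still between calls to the robot, and variables do not carry over. Pictures are saved under pics/ and viewed, at most 10 in all, crops included, and the job is handed in when it is done.

Besides the shell and the picture viewer there is one more tool, called in YAML: its name, and indented under it one key for each argument. play_rows: Moves the arm, as the interface text tells. Shift numbers are shares of 40 mm and turn numbers shares of 1.5 rad, none past 1 either way. Its arguments: {"type":"object","properties":{"motion":{"type":"string"},"force":{"type":"number"}},"required":["motion"]}

```bash
mkdir -p pics
cat > h.py <<'E'
import numpy as np, cv2
from rig import bot
def cam(n):
    c=bot.camera(n); f=200/np.tan(np.radians(c["vertical_fov"])/2)
    c["K"]=np.array([[f,0,c["cx"]],[0,f,c["cy"]],[0,0,1]]); c["D"]=np.array([c["k1"],0,0,0.]); return c
def ray(c,uv):
    p=cv2.undistortPoints(np.array(uv,float).reshape(-1,1,2),c["K"],c["D"])[:,0]
    d=np.c_[p[:,0],-p[:,1],-np.ones(len(p))]@np.array(c["cam_to_world"])[:3,:3].T
    return np.array(c["cam_to_world"])[:3,3],d
def onz(c,uv,z):
    o,d=ray(c,uv); return o+d*((z-o[2])/d[:,2])[:,None]
def proj(c,P):
    T=np.linalg.inv(np.array(c["cam_to_world"])); q=np.atleast_2d(P)@T[:3,:3].T+T[:3,3]
    q=q*[1,-1,-1]; return cv2.projectPoints(q,np.zeros(3),np.zeros(3),c["K"],c["D"])[0][:,0]
E
python3 - <<'E'
from h import *
for n in("top","side"):
    c=cam(n); cv2.imwrite(f"pics/{n}0.png",c["frame"][...,::-1]); print(n,c["K"],c["k1"],np.round(c["cam_to_world"],3))
    np.save(f"{n}0.npy",c,allow_pickle=True)
s=bot.observe(); print(s)
E
```

```text
top [[470.54279888   0.         322.13862277]
 [  0.         470.54279888 199.99488488]
 [  0.           0.           1.        ]] -0.055714276161310736 [[ 0.014  0.99  -0.141  0.269]
 [-1.     0.012 -0.019 -0.007]
 [-0.017  0.141  0.99   1.716]
 [ 0.     0.     0.     1.   ]]
side [[409.31850713   0.         321.93675163]
 [  0.         409.31850713 199.69454827]
 [  0.           0.           1.        ]] 0.03093898493994751 [[-0.958  0.15  -0.243  0.148]
 [-0.285 -0.541  0.791  1.163]
 [-0.012  0.827  0.561  0.901]
 [ 0.     0.     0.     1.   ]]
{'time': 0.1, 'q': array([65.76327918, 29.90661632, -2.08243307, 91.66913619,  1.2141031 ,
       58.50390599, -6.46257854]), 'dq': array([-0.08847247, -0.06202514,  0.01489798, -0.07843741, -0.0426337 ,
       -0.04482482,  0.0136162 ]), 'tau': array([ 6.71221584e-03, -9.28474617e+01,  1.98402084e+00, -3.70528293e+01,
        1.80543854e-02,  5.31997081e-03,  9.58259648e-05]), 'ee_pos': array([ 0.21584222, -0.58623853,  0.23078218]), 'orientation': array([[ 9.38403296e-01,  3.45541746e-01, -3.95773373e-04],
       [ 3.45541969e-01, -9.38402841e-01,  9.24770000e-04],
       [-5.18482175e-05, -1.00456353e-03, -9.99999494e-01]]), 'ft_force': array([-0.14387188,  0.21899674,  0.18053883]), 'torque': array([ 0.00622362, -0.04705118,  0.01321403]), 'grip_force': 0.0, 'grip_width': 0.08509213745247224}
```

View pics/top0.png

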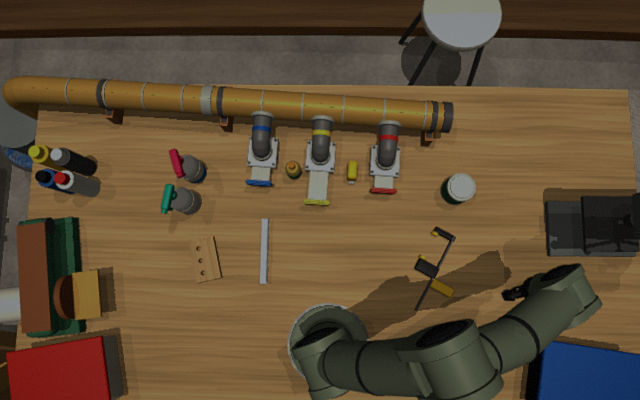

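View pics/side0.png

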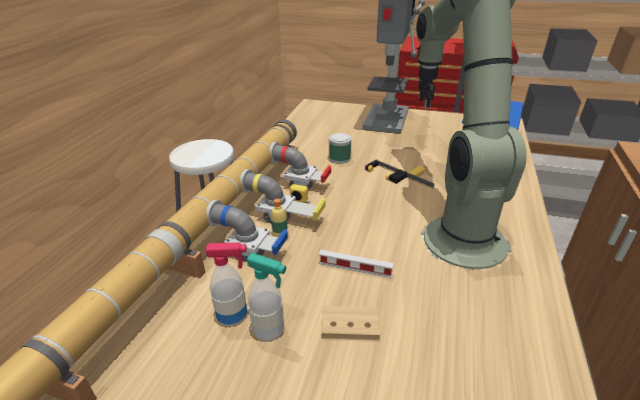

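Top view: the blue pull is near (258,183), yellow near (317,202) and red near (383,191). The glue bottle is at (293,169), the tape at (352,171), and the level runs from (264,218) to (264,283). The side view shows blue and red shut and yellow open. Next I'll measure the pulls.

```bash
cat > meas.py <<'E'
from h import *
import sys
def pulls(c,which="top"):
    hsv=cv2.cvtColor(c["frame"],cv2.COLOR_RGB2HSV); out={}
    R={"top":{"blue":(245,275,172,215),"yellow":(300,335,185,215),"red":(365,402,180,200)},
       "side":{"blue":(268,310,222,262),"yellow":(308,335,190,222),"red":(316,336,160,185)}}[which]
    H={"blue":(100,130),"yellow":(22,34),"red":(0,8)}
    for k,(a,b,y0,y1) in R.items():
        m=cv2.inRange(hsv,(H[k][0],140,40),(H[k][1],255,255)); z=np.zeros_like(m); z[y0:y1,a:b]=m[y0:y1,a:b]
        n,l,st,ce=cv2.connectedComponentsWithStats(z); i=1+np.argmax(st[1:,4]); z=(l==i).astype(np.uint8)
        p=np.argwhere(z)[:,::-1].astype(np.float32); out[k]=(p,cv2.minAreaRect(p),st[i])
    return out
E
python3 - <<'E'
from meas import *
for n in("top","side"):
    c=np.load(f"{n}0.npy",allow_pickle=True).item()
    for k,(p,r,st) in pulls(c,n).items(): print(n,k,r,st)
    if n=="top":
        for k,(p,r,st) in pulls(c,n).items():
            b=cv2.boxPoints(r); print(k,np.round(onz(c,b,0.09),4).tolist())
t=np.load("top0.npy",allow_pickle=True).item()["frame"][110:215,235:410]
s=np.load("side0.npy",allow_pickle=True).item()["frame"][140:270,200:345]
a=cv2.resize(t,None,fx=4,fy=4,interpolation=cv2.INTER_NEAREST)
cv2.imwrite("pics/tcrop.png",a[...,::-1])
cv2.imwrite("pics/scrop.png",cv2.resize(s,None,fx=4,fy=4,interpolation=cv2.INTER_NEAREST)[...,::-1])
E
```

```text
top blue ((258.02587890625, 182.5603485107422), (24.19347381591797, 4.404151916503906), 3.3664605617523193) [246 180  25   6 108]
top yellow ((315.9713134765625, 201.8155975341797), (26.16482925415039, 5.79428768157959), 5.194429397583008) [303 198  27   8 128]
top red ((383.4352722167969, 190.34117126464844), (25.156452178955078, 5.06196928024292), 4.39870548248291) [371 187  26   7 126]
blue [[0.5543, 0.2942, 0.09], [0.5701, 0.2939, 0.09], [0.5659, 0.2082, 0.09], [0.5502, 0.2086, 0.09]]
yellow [[0.4875, 0.0922, 0.09], [0.5079, 0.0908, 0.09], [0.5006, -0.0004, 0.09], [0.4803, 0.0012, 0.09]]
red [[0.5313, -0.1448, 0.09], [0.5492, -0.1462, 0.09], [0.5434, -0.2339, 0.09], [0.5255, -0.2324, 0.09]]
side blue ((279.3736267089844, 241.4187469482422), (7.450438022613525, 26.97779655456543), 32.7352294921875) [272 229  15  26 167]
side yellow ((318.4230651855469, 210.11532592773438), (5.269651889801025, 19.691856384277344), 33.6900634765625) [314 202  11  18  65]
side red ((325.4999694824219, 173.49998474121094), (5.824352264404297, 18.027755737304688), 33.690067291259766) [321 165  10  18  93]
```

View pics/tcrop.png

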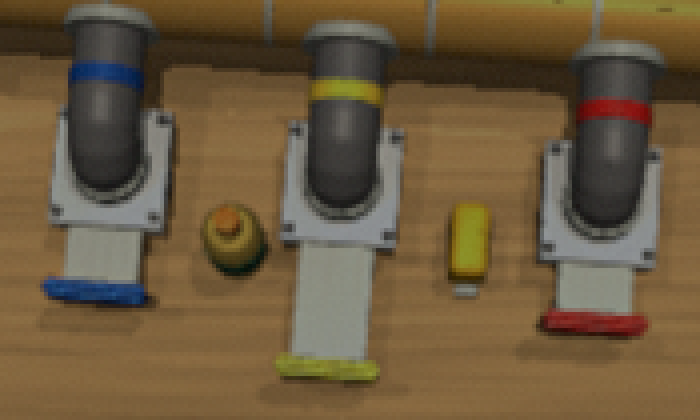

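The crop shows the blue pull at crop (96,291), its gate's front edge at about (105,230), and 48 mm or a little more of slide between them. Yellow's pull is at (328,368) with its gate edge at (338,243).

Run:
```python
from meas import *
c=np.load("top0.npy",allow_pickle=True).item(); s=np.load("side0.npy",allow_pickle=True).item()
P=pulls(c); S=pulls(s,"side")
e=lambda x,y:(235+x/4-.4,110+y/4-.4)
print("gate front corners z.067", np.round(onz(c,[e(48,226),e(160,233),e(280,240),e(394,248),e(540,260),e(655,266)],.067),4).tolist())
for k in P:
    o1,d1=ray(c,[P[k][1][0]]);o2,d2=ray(s,[S[k][1][0]])
    t=np.linalg.lstsq(np.c_[d1[0],-d2[0]],o2-o1,rcond=None)[0]
    a,b=o1+d1[0]*t[0],o2+d2[0]*t[1]; print(k,np.round((a+b)/2,4),np.round(a-b,4))
    # back edge: first colour row per column
    p=P[k][0]; cols=np.unique(p[:,0])[2:-2]; top=np.array([[u,p[p[:,0]==u][:,1].min()-.5] for u in cols]); bot_=np.array([[u,p[p[:,0]==u][:,1].max()+.5] for u in cols])
    W=onz(c,top,.09); f=np.polyfit(W[:,1],W[:,0],1); W2=onz(c,bot_,.058); f2=np.polyfit(W2[:,1],W2[:,0],1)
    y=onz(c,[P[k][1][0]],.085)[0,1]; print("  back x",round(np.polyval(f,y),4),"slope",round(f[0],3),"front x(z.058)",round(np.polyval(f2,y),4),round(f2[0],3),"y",round(y,4))
```

```text
gate front corners z.067 [[0.6238, 0.2981, 0.067], [0.6184, 0.197, 0.067], [0.6131, 0.0892, 0.067], [0.6069, -0.0127, 0.067], [0.5974, -0.1429, 0.067], [0.5932, -0.2452, 0.067]]
blue [0.566  0.2547 0.0726] [-0.0054 -0.0014 -0.0012]
  back x 0.5683 slope 0.042 front x(z.058) 0.5576 0.078 y 0.2519
yellow [0.501  0.0475 0.0629] [-0.0063 -0.0013 -0.0009]
  back x 0.502 slope 0.088 front x(z.058) 0.4887 0.067 y 0.0461
red [ 0.5441 -0.191   0.0698] [-0.0066 -0.0014 -0.0009]
  back x 0.5456 slope 0.069 front x(z.058) 0.5334 0.057 y -0.1899
```

play_rows:
  motion: "0 0 0 0 0 0.05 -1;0 0 0 0 0 0.05 -1;0 0 0 0 0 0.05 -1;0 0 0 0 0 0.05 -1;0 0 0 0 0 0.05 -1;0 0 0 0 0 0.02 -1;0 0 0 0 0 0 -1"

```text
time: 0.68
ee_pos: [0.2159, -0.5863, 0.231]
orientation: [[0.999, -0.054, -0.0], [-0.054, -0.999, 0.001], [-0.0, -0.001, -1.0]]
ft_force: [-0.6, -0.6, 0.0]
grip_width: 0.001
grip_force: 0.0
```

play_rows:
  motion: "0.26 -0.67 0 0 0 0 -1;0.26 -0.67 0 0 0 0 -1;0.26 -0.67 0 0 0 0 -1;0.26 -0.67 0 0 0 0 -1;0.26 -0.67 0 0 0 0 -1;0.26 -0.67 0 0 0 0 -1;0.26 -0.67 0 0 0 0 -1;0.26 -0.67 0 0 0 0 -1"

```text
time: 1.35
ee_pos: [0.3104, -0.3754, 0.2313]
orientation: [[0.999, -0.051, -0.0], [-0.051, -0.999, 0.0], [-0.0, -0.0, -1.0]]
ft_force: [0.7, -1.0, 1.2]
grip_width: -0.0
grip_force: 0.0
```

play_rows:
  motion: "0.26 -0.67 0 0 0 0 -1;0.26 -0.67 0 0 0 0 -1;0.26 -0.67 0 0 0 0 -1;0.26 -0.67 0 0 0 0 -1;0.26 -0.67 0 0 0 0 -1;0.26 -0.67 0 0 0 0 -1;0.26 -0.67 0 0 0 0 -1;0.26 -0.67 0 0 0 0 -1"

```text
time: 2.02
ee_pos: [0.4048, -0.1656, 0.2314]
orientation: [[0.999, -0.051, 0.0], [-0.051, -0.999, -0.0], [0.0, 0.0, -1.0]]
ft_force: [0.8, -0.3, 0.2]
grip_width: 0.0001
grip_force: 0.0
```

play_rows:
  motion: "0.26 -0.67 0 0 0 0 -1;0.26 -0.67 0 0 0 0 -1;0.26 -0.67 0 0 0 0 -1;0.26 -0.67 0 0 0 0 -1;0.26 -0.67 0 0 0 0 -1;0.26 -0.67 0 0 0 0 -1;0.26 -0.67 0 0 0 0 -1;0.26 -0.67 0 0 0 0 -1"

```text
time: 2.68
ee_pos: [0.4991, 0.0441, 0.2313]
orientation: [[0.999, -0.051, 0.0], [-0.051, -0.999, -0.0], [0.0, 0.0, -1.0]]
ft_force: [-0.5, -0.7, 1.2]
grip_width: -0.0003
grip_force: 0.0
```

play_rows:
  motion: "0.24 -0.65 0 0 0 0 -1;0.24 -0.65 0 0 0 0 -1;0.24 -0.65 0 0 0 0 -1;0.24 -0.65 0 0 0 0 -1;0.24 -0.65 0 0 0 0 -1;0.24 -0.65 0 0 0 0 -1;0.24 -0.65 0 0 0 0 -1;0.24 -0.65 0 0 0 0 -1"

```text
time: 3.35
ee_pos: [0.5866, 0.2477, 0.2311]
orientation: [[0.999, -0.051, -0.0], [-0.051, -0.999, -0.0], [-0.0, 0.0, -1.0]]
ft_force: [-0.0, -1.6, 0.9]
grip_width: -0.0003
grip_force: 0.0
```

play_rows:
  motion: "0 0 0 0 0 0 -1;0 0 0 0 0 0 -1"

```text
time: 3.52
ee_pos: [0.5861, 0.2478, 0.2305]
orientation: [[0.999, -0.049, -0.001], [-0.049, -0.999, 0.0], [-0.001, -0.0, -1.0]]
ft_force: [-1.3, -0.2, 0.6]
grip_width: 0.0003
grip_force: 0.0
```

play_rows:
  motion: "0.05 0 0.6 0 0 0 -1;0 0 0.6 0 0 0 -1;0 0 0.6 0 0 0 -1;0 0 0.6 0 0 0 -1;0 0 0.6 0 0 0 -1;0 0 0 0 0 0 -1;0 0 0 0 0 0 -1"

```text
time: 4.1
ee_pos: [0.5879, 0.2454, 0.111]
orientation: [[0.999, -0.052, -0.002], [-0.052, -0.999, -0.001], [-0.002, 0.001, -1.0]]
ft_force: [0.2, 0.4, 1.2]
grip_width: -0.0001
grip_force: 0.0
```

Run:
```python
from h import *
c=cam("side"); np.save("side1.npy",c,allow_pickle=True)
cv2.imwrite("pics/s1.png",cv2.resize(c["frame"][150:290,190:350],None,fx=4,fy=4)[...,::-1]); print(bot.observe()["ee_pos"])
```

```text
[0.58862867 0.24591581 0.11229205]
```

View pics/s1.png

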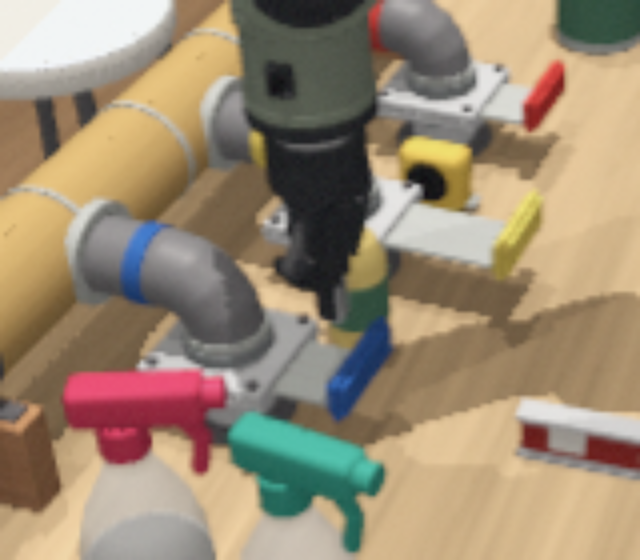

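The fingertips, at crop (330,312), hang behind the blue pull, at crop (360,365), and over the slide near the gate plate. I'll check this numerically.

```bash
python3 - <<'E'
from h import *
s=np.load("side1.npy",allow_pickle=True).item()
cr=lambda P:np.round((proj(s,P)-[190,150])*4,0).tolist()
print("tcp",cr([.5886,.2459,.112]),"tcp low",cr([.5886,.2459,.066]))
u=np.array([1,-.05,0]);v=np.array([.05,1,0])
for xc in(.556,.56,.564):
    C=np.array([xc,.252,.09]); print(xc,"front L,R",cr([C-.008*u+.046*v,C-.008*u-.046*v]),"back L,R",cr([C+.008*u+.046*v,C+.008*u-.046*v]))
E
python3 - <<'E'
import cv2
a=cv2.imread("pics/s1.png")[270:470,200:460]; cv2.imwrite("pics/s1b.png",cv2.resize(a,None,fx=3,fy=3))
E
```

```text
tcp [[335.0, 315.0]] tcp low [[339.0, 361.0]]
0.556 front L,R [[358.0, 388.0], [406.0, 316.0]] back L,R [[338.0, 384.0], [387.0, 312.0]]
0.56 front L,R [[353.0, 387.0], [401.0, 315.0]] back L,R [[334.0, 383.0], [382.0, 312.0]]
0.564 front L,R [[348.0, 386.0], [396.0, 315.0]] back L,R [[329.0, 382.0], [378.0, 311.0]]
```

View pics/s1b.png

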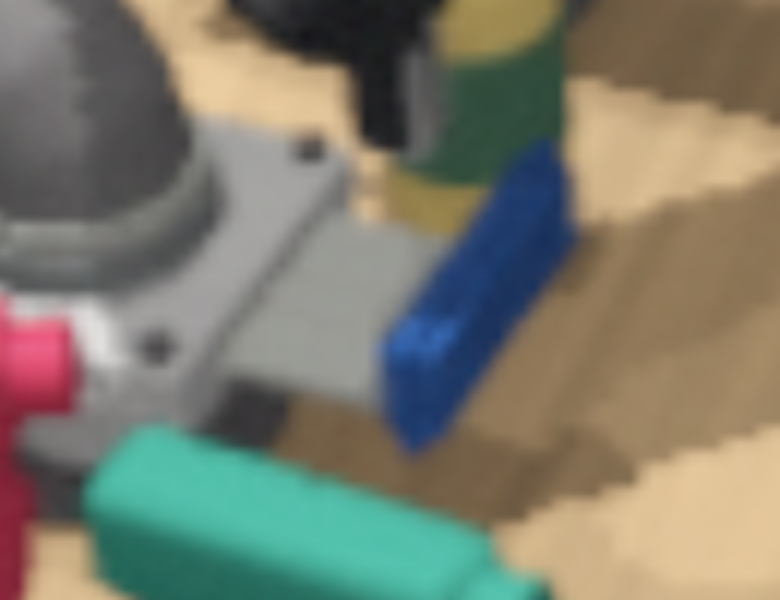

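play_rows:
  motion: "0 -0.12 0 0 0 0 -1;0 0 0.3 0 0 0 -1;0 0 0.3 0 0 0 -1;0 0 0.3 0 0 0 -1;0 0 0.2 0 0 0 -1;0 0 0 0 0 0 -1"

```text
time: 4.65
ee_pos: [0.5875, 0.2507, 0.065]
orientation: [[0.999, -0.052, -0.003], [-0.052, -0.999, -0.001], [-0.003, 0.002, -1.0]]
ft_force: [-0.6, 0.6, 0.2]
grip_width: 0.0
grip_force: 0.0
```

play_rows:
  motion: "-0.15 0 0 0 0 0 -1;-0.2 0 0 0 0 0 -1;-0.2 0 0 0 0 0 -1;-0.2 0 0 0 0 0 -1;-0.2 0 0 0 0 0 -1;-0.2 0 0 0 0 0 -1;-0.2 0 0 0 0 0 -1;-0.1 0 0 0 0 0 -1"

```text
time: 5.32
ee_pos: [0.5296, 0.2547, 0.0677]
orientation: [[0.999, -0.052, 0.0], [-0.052, -0.999, 0.0], [0.0, -0.0, -1.0]]
ft_force: [4.6, 0.2, 1.2]
grip_width: -0.0001
grip_force: 1.7
```

play_rows:
  motion: "-0.1 0 0 0 0 0 -1;-0.1 0 0 0 0 0 -1;0 0 0 0 0 0 -1"

```text
time: 5.57
ee_pos: [0.5225, 0.2548, 0.0675]
orientation: [[0.999, -0.052, 0.001], [-0.052, -0.999, 0.0], [0.001, -0.0, -1.0]]
ft_force: [1.9, 0.6, 0.8]
grip_width: -0.0002
grip_force: 0.9
```

play_rows:
  motion: "-0.08 0 0 0 0 0 -1;-0.08 0 0 0 0 0 -1;0 0 0 0 0 0 -1"

```text
time: 5.82
ee_pos: [0.522, 0.2548, 0.068]
orientation: [[0.998, -0.055, 0.01], [-0.055, -0.999, 0.003], [0.01, -0.004, -1.0]]
ft_force: [40.6, 1.1, -24.0]
grip_width: 0.0001
grip_force: 20.2
```

play_rows:
  motion: "-0.08 0 0 0 0 0 -1;0 0 0 0 0 0 -1"

```text
time: 5.98
ee_pos: [0.5218, 0.2547, 0.0685]
orientation: [[0.998, -0.056, 0.015], [-0.056, -0.998, 0.004], [0.015, -0.005, -1.0]]
ft_force: [57.8, 0.8, -31.1]
grip_width: 0.0001
grip_force: 29.1
```

play_rows:
  motion: "0.3 0 0 0 0 0 -1;0.3 0 0 0 0 0 -1;0.2 0 0 0 0 0 -1;0 0 -0.4 0 0 0 -1;0 0 -0.6 0 0 0 -1;0 0 -0.6 0 0 0 -1;0 0 0 0 0 0 -1"

```text
time: 6.57
ee_pos: [0.5461, 0.2543, 0.135]
orientation: [[0.999, -0.052, 0.003], [-0.052, -0.999, 0.002], [0.003, -0.002, -1.0]]
ft_force: [0.1, 0.6, 0.2]
grip_width: -0.0
grip_force: 0.0
```

Run:
```python
from meas import *
t=cam("top"); s=cam("side"); np.save("side2.npy",s,allow_pickle=True)
a=cv2.resize(t["frame"][110:260,235:360],None,fx=4,fy=4); b=cv2.resize(s["frame"][190:290,220:320],None,fx=6,fy=6)[:600,:600]
b=cv2.resize(s["frame"][210:285,255:330],None,fx=4,fy=4)
o=np.zeros((600,800,3),np.uint8); o[:600,:500]=a; o[:300,500:800]=b; cv2.imwrite("pics/c2.png",o[...,::-1])
cr=lambda P:np.round((proj(s,P)-[255,210])*4+[500,0],0).tolist()
u=np.array([1,-.05,0]);v=np.array([.05,1,0])
for xc in(.493,.497,.501,.505):
    C=np.array([xc,.255,.09]); print(xc,"front L,R",cr([C-.008*u+.046*v,C-.008*u-.046*v]),"back L,R",cr([C+.008*u+.046*v,C+.008*u-.046*v]))
print(bot.observe()["ee_pos"])
```

```text
0.493 front L,R [[675.0, 166.0], [719.0, 92.0]] back L,R [[655.0, 161.0], [700.0, 88.0]]
0.497 front L,R [[670.0, 165.0], [715.0, 91.0]] back L,R [[650.0, 160.0], [696.0, 87.0]]
0.501 front L,R [[665.0, 164.0], [710.0, 90.0]] back L,R [[645.0, 159.0], [691.0, 86.0]]
0.505 front L,R [[660.0, 163.0], [705.0, 89.0]] back L,R [[640.0, 158.0], [686.0, 85.0]]
[0.54491899 0.25348314 0.13171263]
```

View pics/c2.png

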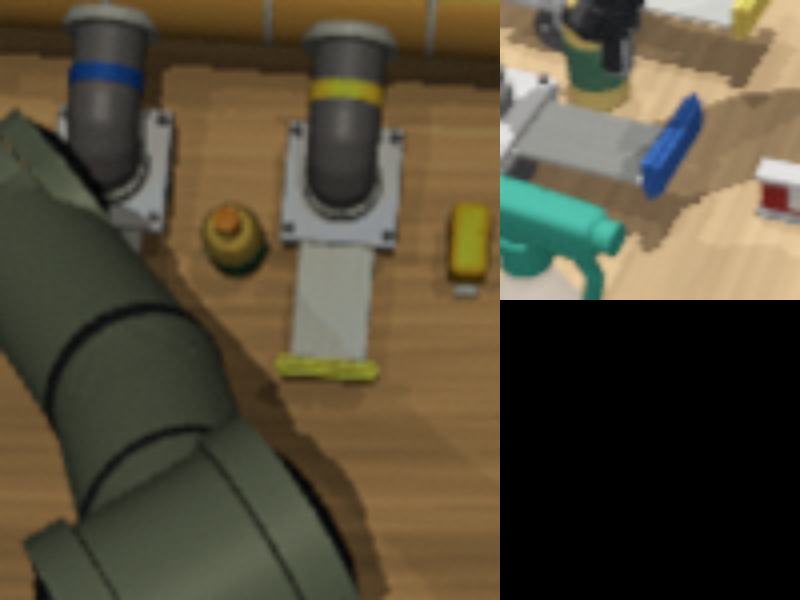

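The side view shows blue pulled well out, with its back left corner at composite (640,160). It stopped hard at 58 N. I'll check it again once the arm is out of the way at yellow.

play_rows:
  motion: "0 0 -0.5 0 0 0 -1;-0.1 0.3 -0.5 0 0 0 -1;-0.31 0.87 0 0 0 0.013 -1;-0.31 0.87 0 0 0 0 -1;-0.31 0.87 0 0 0 0 -1;-0.31 0.87 0 0 0 0 -1;-0.31 0.87 0 0 0 0 -1;-0.26 0.57 0 0 0 0 -1"

```text
time: 7.33
ee_pos: [0.4525, 0.0472, 0.1703]
orientation: [[0.997, -0.074, -0.003], [-0.074, -0.997, -0.001], [-0.002, 0.001, -1.0]]
ft_force: [0.7, -0.4, 0.3]
grip_width: -0.0004
grip_force: 0.0
```

play_rows:
  motion: "0 0 0 0 0 0 -1;0 0 0 0 0 0 -1"

```text
time: 7.5
ee_pos: [0.4539, 0.0491, 0.1707]
orientation: [[0.997, -0.074, -0.002], [-0.074, -0.997, -0.0], [-0.001, 0.001, -1.0]]
ft_force: [1.2, 0.6, 0.6]
grip_width: 0.0004
grip_force: 0.0
```

Run:
```python
from meas import *
t=cam("top"); 
a=cv2.resize(t["frame"][110:260,225:385],None,fx=4,fy=4); cv2.imwrite("pics/c3.png",a[...,::-1])
hsv=cv2.cvtColor(t["frame"],cv2.COLOR_RGB2HSV); m=cv2.inRange(hsv,(100,140,40),(130,255,255)); m[:170]=0;m[225:]=0;m[:,:230]=0;m[:,300:]=0
p=np.argwhere(m)[:,::-1].astype(np.float32); print(len(p))
if len(p)>20:
    cols=np.unique(p[:,0])[2:-2]
    for f,z in((lambda q:q.min()-.5,.09),(lambda q:q.max()+.5,.058)):
        W=onz(t,[[u,f(p[p[:,0]==u][:,1])] for u in cols],z); print(np.round(W.mean(0),4))
print(bot.observe()["ee_pos"])
```

```text
102
[0.5061 0.2547 0.09  ]
[0.4958 0.2594 0.058 ]
[0.45448823 0.05032441 0.17078472]
```

View pics/c3.png

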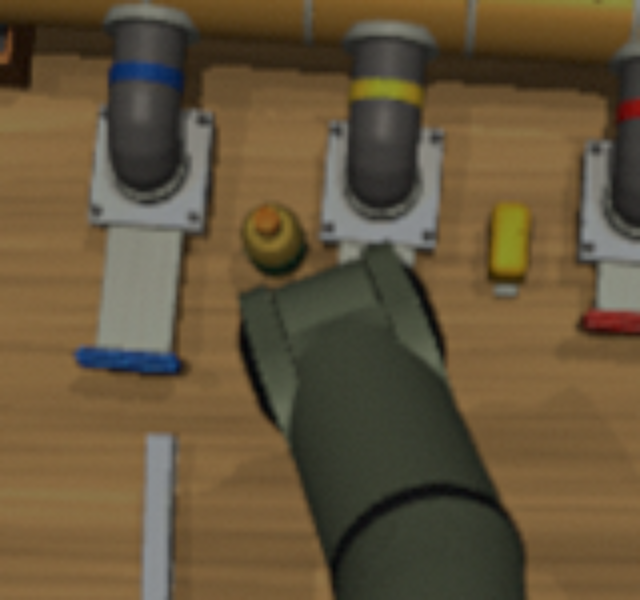

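The blue pull is now at crop (130,360), with 115 mm between it and its gate. That matches the 116 mm for fully open. The level at (158,435) is undisturbed. Next is pushing yellow in.

play_rows:
  motion: "0 0 0.6 0 0 0 -1;0 0 0.6 0 0 0 -1;0 0 0.6 0 0 0 -1;0 0 0.5 0 0 0 -1;0 0 0.3 0 0 0 -1;0 0 0 0 0 0 -1;0 0 0 0 0 0 -1"

```text
time: 8.13
ee_pos: [0.4544, 0.0512, 0.0667]
orientation: [[0.998, -0.07, -0.002], [-0.07, -0.998, 0.0], [-0.002, 0.0, -1.0]]
ft_force: [-0.6, -0.8, 0.6]
grip_width: 0.0003
grip_force: 0.0
```

play_rows:
  motion: "0.2 0 0 0 0 0 -1;0.2 0 0 0 0 0 -1;0.2 0 0 0 0 0 -1;0.2 0 0 0 0 0 -1;0.2 0 0 0 0 0 -1;0.2 0 0 0 0 0 -1;0.2 0 0 0 0 0 -1;0.2 0 0 0 0 0 -1"

```text
time: 8.8
ee_pos: [0.5193, 0.0456, 0.0673]
orientation: [[0.997, -0.072, -0.0], [-0.072, -0.997, 0.0], [-0.0, -0.0, -1.0]]
ft_force: [-4.7, 2.1, 2.8]
grip_width: 0.0001
grip_force: 2.0
```

play_rows:
  motion: "0.1 0 0 0 0 0 -1;0.1 0 0 0 0 0 -1;0 0 0 0 0 0 -1"

```text
time: 9.05
ee_pos: [0.5274, 0.045, 0.0673]
orientation: [[0.997, -0.072, 0.001], [-0.072, -0.997, 0.0], [0.001, -0.0, -1.0]]
ft_force: [-0.4, -0.1, -0.2]
grip_width: 0.0
grip_force: 0.0
```

play_rows:
  motion: "0.08 0 0 0 0 0 -1;0.08 0 0 0 0 0 -1;0.08 0 0 0 0 0 -1;0 0 0 0 0 0 -1"

```text
time: 9.38
ee_pos: [0.5367, 0.0444, 0.0673]
orientation: [[0.997, -0.072, 0.0], [-0.072, -0.997, -0.0], [0.0, -0.0, -1.0]]
ft_force: [0.2, -0.1, 0.8]
grip_width: 0.0001
grip_force: 0.0
```

play_rows:
  motion: "0.06 0 0 0 0 0 -1;0.06 0 0 0 0 0 -1;0 0 0 0 0 0 -1"

```text
time: 9.63
ee_pos: [0.5387, 0.0442, 0.067]
orientation: [[0.997, -0.071, -0.005], [-0.071, -0.997, -0.001], [-0.005, 0.001, -1.0]]
ft_force: [-18.0, 2.3, 11.0]
grip_width: 0.0
grip_force: 9.0
```

play_rows:
  motion: "0.08 0 0 0 0 0 -1;0.08 0 0 0 0 0 -1;0 0 0 0 0 0 -1"

```text
time: 9.88
ee_pos: [0.539, 0.0439, 0.0661]
orientation: [[0.997, -0.07, -0.017], [-0.07, -0.998, -0.002], [-0.017, 0.003, -1.0]]
ft_force: [-54.8, 6.0, 36.7]
grip_width: -0.0
grip_force: 28.2
```

play_rows:
  motion: "-0.3 0 0 0 0 0 -1;-0.4 0 0 0 0 0 -1;-0.4 0 0 0 0 0 -1;-0.4 0 -0.3 0 0 0 -1;0 0 -0.7 0 0 0 -1;0 0 -0.7 0 0 0 -1;0 0 -0.7 0 0 0 -1;0 0 -0.7 0 0 0 -1"

```text
time: 10.55
ee_pos: [0.4877, 0.048, 0.193]
orientation: [[0.997, -0.072, 0.001], [-0.072, -0.997, 0.0], [0.001, -0.0, -1.0]]
ft_force: [0.7, -1.1, 0.2]
grip_width: 0.0002
grip_force: 0.0
```

play_rows:
  motion: "-0.2 0.7 -0.4 0 0 0 -1;-0.2 0.7 -0.4 0 0 0 -1;-0.2 0.7 0 0 0 0 -1;-0.2 0.7 0 0 0 0 -1;-0.2 0.7 0 0 0 0 -1;0 0.7 0 0 0 0 -1;0 0.7 0 0 0 0 -1;0 0.7 0 0 0 0 -1"

```text
time: 11.22
ee_pos: [0.4316, -0.1743, 0.2238]
orientation: [[0.997, -0.072, 0.001], [-0.072, -0.997, -0.001], [0.001, 0.0, -1.0]]
ft_force: [0.7, 0.4, -0.2]
grip_width: -0.0001
grip_force: 0.0
```

play_rows:
  motion: "0 0.7 0 0 0 0 -1;0 0.7 0 0 0 0 -1;0 0.7 0 0 0 0 -1;0 0.7 0 0 0 0 -1;0 0.7 0 0 0 0 -1;0 0.7 0 0 0 0 -1;0 0 0 0 0 0 -1;0 0 0 0 0 0 -1"

```text
time: 11.88
ee_pos: [0.4192, -0.3417, 0.2232]
orientation: [[0.997, -0.074, 0.0], [-0.074, -0.997, -0.001], [0.0, 0.001, -1.0]]
ft_force: [-0.6, 0.6, 0.0]
grip_width: 0.0003
grip_force: 0.0
```

Run:
```python
from meas import *
t=cam("top"); s=cam("side")
o=np.zeros((600,800,3),np.uint8); o[:400,:640]=t["frame"]; o[400:,:800]=cv2.resize(s["frame"][150:270,90:570],(800,200)); cv2.imwrite("pics/c4.png",o[...,::-1])
hsv=cv2.cvtColor(t["frame"],cv2.COLOR_RGB2HSV)
for k,(lo,hi,a,b,y0,y1) in {"blue":(100,130,230,300,170,225),"yellow":(22,34,300,340,178,215),"red":(0,8,365,402,180,205)}.items():
    m=cv2.inRange(hsv,(lo,140,40),(hi,255,255)); z=np.zeros_like(m); z[y0:y1,a:b]=m[y0:y1,a:b]
    p=np.argwhere(z)[:,::-1]; cols=np.unique(p[:,0])[2:-2]
    if len(cols): print(k,[np.round(onz(t,[[u,f(p[p[:,0]==u][:,1])] for u in cols],h).mean(0),4).tolist() for f,h in((lambda q:q.min()-.5,.09),(lambda q:q.max()+.5,.058))])
print(bot.observe()["ee_pos"])
```

```text
blue [[0.5059, 0.2547, 0.09], [0.4958, 0.2594, 0.058]]
yellow [[0.5608, 0.0416, 0.09], [0.5477, 0.0423, 0.058]]
red [[0.5455, -0.1896, 0.09], [0.533, -0.1931, 0.058]]
[ 0.4197083  -0.33972998  0.22331225]
```

View pics/c4.png

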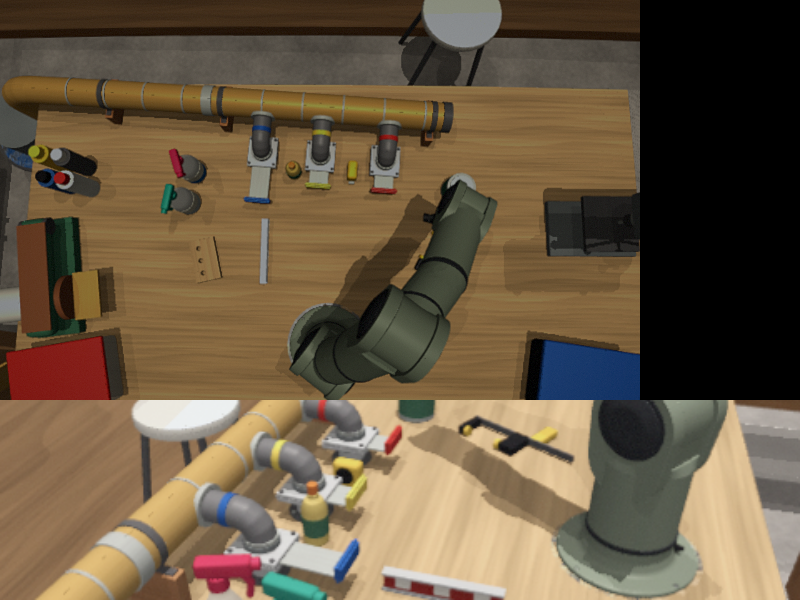

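Top view: the blue pull is at (257,200), out; yellow at (318,186) and red at (383,191) are both in. The bystanders haven't moved. Before handing in, I'll compare blue's opening with the gate edges more precisely.

Run:
```python
from h import *
t=cam("top"); g=cv2.cvtColor(t["frame"],cv2.COLOR_RGB2HSV)[...,1].astype(np.float32)
for k,(x,y,s) in {"blue":(.5059,.2547,.05),"yellow":(.5608,.0416,.07),"red":(.5455,-.1896,.055)}.items():
    u=np.array([1,-s]);v=np.array([s,1]); r=[]
    for w in np.r_[np.linspace(-.046,-.038,5),np.linspace(.038,.046,5)]:
        d=np.arange(.03,.135,.0005); P=np.array([x,y])+d[:,None]*u+w*v
        q=proj(t,np.c_[P,np.full(len(d),.067)]).astype(np.float32)
        a=cv2.GaussianBlur(cv2.remap(g,q[:,0][None],q[:,1][None],cv2.INTER_LINEAR),(21,1),4)[0]
        r.append(d[np.argmin(np.gradient(a))]*1000)
    print(k,np.round(r,1),np.median(r[:5]),np.median(r[5:]))
```

```text
blue [113.5 113.5 113.5 113.5 113.5 116.  116.5 117.  117.5 117.5] 113.50000000000007 117.00000000000007
yellow [46.5 46.5 46.5 46.5 46.5 46.  46.5 46.5 46.  46. ] 46.500000000000014 46.000000000000014
red [47.5 47.  46.5 46.5 47.  46.5 47.  47.  47.  47. ] 47.000000000000014 47.000000000000014
```

```bash
python3 -c "
from rig import bot
print(bot.job_done())"
```

```text
the job is handed in; nothing more can be done
None
```

The blue slide was pushed out to its stop first, then the yellow slide fully shut with closed fingertips; red stayed shut, nothing else moved in the final pictures, and the job was handed in at about 12 s.

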